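# Load and clamp the weld jig and set its dial

## Robot

A 6-joint arm with a two-finger parallel gripper is mounted at the origin on the work surface. World frame = base frame: x ahead of the robot, y to its left, z up, the work surface at z = 0. Lengths are in m, angles in degrees, forces in N, time in s.
With the tool pointing down it reaches from about 0.375 to 0.975 m from the base axis. Payload 3.8 kg.
Tool frame: the origin (TCP) lies on the centre line of the jaws, within the pads' length; the fingertips stand env.tip_extent ahead of it and the grasp point (between the pads) lies 2 mm behind it (env.tip_extent is the distance from the TCP to the fingertips, in m); z points along the fingers, y is the line along which they close (so a half turn about z gives the same grasp; the last joint's range is limited). The gripper opens to 88 mm and grips with 3 to 60 N. Pads are 18 mm wide; open, the fingers measure 123 mm over their backs; the gripper's body (75 mm by 187 mm) begins 45 mm behind the grasp point.
Start: joints at [64.865, 15.12, 91.902, -0, 72.978, -2.114], TCP at [0.264, 0.621, 0.256] pointing down, gripper open.
Joint ranges: [-150.88, 150.88], [-54.13, 125.18], [17.81, 147.31], [-75.09, 255.09], [0, 152.58], [-146.25, 146.25]. Speed limits (degrees/s): [147.25, 147.25, 180, 180, 180, 180].

## Interface

Orientations are given as a 3x3 rotation matrix whose columns are the frame's x, y, z axes.
In Python, from cell import env gives the robot as it stands. The module is installed in compiled form; this text tells all that it offers.
- The arm moves only by the tool move_arm, never from a script. Its argument "rows" is a list that holds one entry, the list of rows, each a list of 7 numbers: the shift along the tool's x, y, z normalised to -1 to 1, where 1 is 10 cm, then the turn, a rotation vector about the tool's x, y, z normalised to -1 to 1, where 1 is 8 degrees, then the opening, from -1 (shut) to 1 (fully open). A call has 1 to 8 rows; each row shifts and turns the commanded pose from where the row before left it, along the tool's axes as they then stand; what a row does not reach is not made up. A row lasts 1/8 s, in which the tool goes at most 62.5 mm and 10.7 degrees, less where a joint would pass 70% of its speed; a pose out of reach is approached as far as the arm can. A call with a number of a shift or a turn outside -1 to 1 is refused whole. A call with a gripper value outside its range is refused whole. The fingers move at their own pace and stop on an object; "newtons" is the grip in N (left out, the last holds). Time passes only in rows, so rows that do not move let the fingers close. It gives the time, the measured TCP pose, the force, the opening and the grip force at its end, in the units of the state.
- env.get_obs(): the state, without advancing time (a new reading comes with each control period).
- env.get_image(name): name is "scene" or "top"; returns (picture, depth): 480x640x3 uint8, blue, green, red; 480x640 float32, m along the optical axis (not along the pixel's ray), 0 where there is no reading.
- env.camera_info(name): a dict with "vertical_fov" (degrees; the focal length in pixels is half the picture's height over the tangent of half this angle, whatever the lens; pixels are square), "cx", "cy" (the principal point, pixels), "R" (3x3) and "t" (3): a world point X has camera coordinates R X + t. Camera axes: x right, y down, z forward; pixel columns grow to the right and rows downward; lengths in m; the calibration is good to about 2 mm. A picture is of the moment at which its call begins. camera_info takes no time and is no camera call.
- env.sign_off(): hands the job in; it is judged then, once.
Trained networks look in the newest picture that a camera, given by its name, has taken for a name from the list of things; names that differ only in an ending like _2 or _b are one class to them, and where a whole thing is asked for, a point or a joint stands for the part that bears it (a point fixed in the world has none). Each returns a list of dicts, best first, with "p" (0 to 1); they miss things now and then, are a little off and sometimes report something else, mostly with a low value. They report only what shows in the picture. A call takes as long as a camera call.
- env.trace(label, camera): "pixels" (480x640 bool, what is visible of it) and "box" ([left, top, right, bottom] in pixels, round what is visible of it).
- env.pinpoint(label, camera): "pixel" ([column, row] in pixels: a listed point, or the origin of a listed thing).
The state is a dict: "time": time; "q": joint angles; "qd": joint speeds; "effort": joint torques, N m; "ee_pos": TCP position; "eef_rot": TCP orientation; "ft_force": force on the tool from outside, world axes, zero at the start; "ft_torque": the same for the moment, N m; "opening": finger opening in m; "grasp_force": force on a finger pad.
Only numpy, scipy, OpenCV 4.12 (cv2) and the standard library are available. Lean on these libraries where they do the work, as an engineer would, in place of code of your own. Each camera call takes 0.05 s, during which the arm holds its last target. There are 200 camera calls.

## Task

Get the weld jig ready: lay every loose piece of square tube into a jig slot of its own length, one to a slot and flat on the plate, and only then swing the clamp frame over until its handle bar rests fully home in its catches. Also turn the dial on the blue control box until its pointer lines up with the white mark on the ring. Leave all the other things on the table where they lie.

Things in the scene. Friction and masses are not known exactly. Their poses are not given: they have to be found in the camera images.
- long1_c (a point): Centre (half-way up) of a long bare-steel square tube, 130 mm long, 25 x 25 mm section, rigid, 0.1 to 0.35 kg, lying on the table; x runs along its length. Not present in every run.
- long2_c (a point): Centre (half-way up) of a long bare-steel square tube, 130 mm long, 25 x 25 mm section, rigid, 0.1 to 0.35 kg, lying on the table; x runs along its length. Not present in every run.
- long3_c (a point): Centre (half-way up) of a long bare-steel square tube, 130 mm long, 25 x 25 mm section, rigid, 0.1 to 0.35 kg, lying on the table; x runs along its length. Not present in every run.
- short1_c (a point): Centre (half-way up) of a short bare-steel square tube, 90 mm long, 25 x 25 mm section, rigid, 0.1 to 0.35 kg, lying on the table; x runs along its length. Not present in every run.
- short2_c (a point): Centre (half-way up) of a short bare-steel square tube, 90 mm long, 25 x 25 mm section, rigid, 0.1 to 0.35 kg, lying on the table; x runs along its length. Not present in every run.
- slot_long1 (a point): Where the centre of a tube lies when it sits home in this long slot of the jig (12.5 mm above the jig's plate, 27.5 mm above the table); the slot and tube run along x. Any long tube fits any long slot.
- slot_long2 (a point): Where the centre of a tube lies when it sits home in this long slot of the jig (12.5 mm above the jig's plate, 27.5 mm above the table); the slot and tube run along x. Any long tube fits any long slot.
- slot_long3 (a point): Where the centre of a tube lies when it sits home in this long slot of the jig (12.5 mm above the jig's plate, 27.5 mm above the table); the slot and tube run along x. Any long tube fits any long slot.
- slot_short1 (a point): The same for a short slot. A long tube does not go into a short slot; short tubes belong in short slots only.
- slot_short2 (a point): The same for a short slot. A long tube does not go into a short slot; short tubes belong in short slots only.
- jig: Grey weld jig fixed to the table: plate 190 (x) x 320 (y) x 15 mm, origin at the centre of its underside. Five slots along x, 56 mm apart in y: long, short, long, short, long from -y to +y, each 31 mm wide between steel teeth 14 mm high, 34 to 76 mm either side of the middle. The middle 68 mm of the plate is bare: room for fingers beside a tube. End stops leave a tube 3 mm at each end.
- clamp (a joint): Hinged clamp frame of the jig: two side arms, a round handle bar and a flat strap half-way along the arms. 0 = closed, the bar resting in two brass catches at the jig's -x edge, the strap 2 mm above the tubes. Grows as it is raised; 1.57 = upright, stop at 1.95. Starts open. The hinge is stiff: it stays where it is left and takes 2 to 6 N at the bar.
- clamp_bar (a point): Middle of the handle bar, on its axis. The bar is 14 mm thick and 290 mm long, along the jig's y, free to grasp over its middle 200 mm; 170 mm from the hinge axis; 55 mm above the table when closed, about 225 mm when upright.
- clamp_hinge (a point): Middle of the frame's hinge axis, which runs along the jig's y, 55 mm above the table; when closed the bar lies 170 mm from it towards the jig's -x.
- dial (a joint): Dial on the blue control box (130 x 130 x 50 mm, fixed): 0 to 3.6 rad, grows clockwise seen from above; light friction (0.06 N m), stays where it is left.
- dial_grip (a point): On the dial's axis, at the middle of its upright grip, 78.5 mm above the table. The grip is a bar 60 mm long, 16 mm thick, 26 mm high (top 91.5 mm above the table) on a 64 mm disc; x runs along the grip towards its pointer end. A white line marks the pointer end.
- dial_pointer (a point): Just beyond the pointer end of the dial's grip, 34 mm from the axis.
- index_mark (a point): Inner end of the white mark on the black ring around the dial, 34 mm from the dial's axis; its x points outwards from the axis. The dial is set when the pointer lies over this point. It is always reached by turning clockwise from the start.
- offcut: Bystander, to be left alone: angle-iron offcut, 110 mm long, 35 x 35 mm, lying among the tubes; origin at the centre of its underside.
- wrench: Bystander, to be left alone: wrench, 170 mm, near the robot; origin at the centre of its underside.
- hammer: Bystander, to be left alone: hammer, 240 mm, behind the jig; origin at the centre of its underside.
- can: Bystander, to be left alone: metal can, 60 mm across, 150 mm high, standing at the back; origin at the centre of its underside.
- magnet: Bystander, to be left alone: red square welding magnet, 90 x 90 x 20 mm, behind the jig; origin at the centre of its underside.

How it is judged:
By the outcome, as a careful person would: the job done as asked, in the order asked, and still so for the second after the job is handed in, with the robot touching nothing.
Of long1, long2, long3, short1, short2 only 3 to 5 are there at a start; the rules pass over those that are not, and their reading is None.
At some moment in a run one of long1, long2, long3, short1, short2 may be knocked a few centimetres aside while the robot is not near it.
Once in a run the grip may slacken for a moment while it holds something.
It also fails if it takes over 210 s, if anything falls off the work surface, if the arm or the gripper's body presses on something with over 40 N, if the wrist force passes 120 N, or if a joint passes its speed limit or range.

## Working session

There is one attempt and no reset: what is moved stays moved. The work goes in short steps, Python scripts to look and compute and a tool call to move; the robot and the scene stay as the last step left them, time stands still between calls to the robot, and variables do not carry over. Pictures are saved under pics/ and viewed, at most 14 in all, crops included, and the job is handed in when it is done.

Besides the shell and the picture viewer there is one more tool, called in YAML: its name, and indented under it one key for each argument. move_arm: Moves the arm, as the interface text tells. Its arguments: {"type":"object","properties":{"rows":{"type":"array"},"newtons":{"type":"number"}},"required":["rows"]}

```bash
mkdir -p pics; ls
python3 - <<'E'
from cell import env
import cv2,numpy as np
o=env.get_obs()
print(o['time'],o['ee_pos'],np.round(o['eef_rot'],3),o['opening'],env.tip_extent)
for c in ('top','scene'):
    im,d=env.get_image(c); cv2.imwrite(f'pics/{c}0.png',im)
    i=env.camera_info(c); print({k:(np.round(v,4).tolist()) for k,v in i.items()})
E
```

```text
pics
0.0 [0.26369536 0.62062883 0.2543912 ] [[-0.92   0.391 -0.001]
 [ 0.391  0.92  -0.002]
 [ 0.    -0.002 -1.   ]] 0.08773804218019426 0.017
{'vertical_fov': 52.1094, 'cx': 315.9584, 'cy': 237.6772, 'R': [[-0.094, -0.9956, 0.0054], [-0.9703, 0.0904, -0.2242], [0.2228, -0.0263, -0.9745]], 't': [0.0299, 0.601, 1.277]}
{'vertical_fov': 48.9385, 'cx': 312.5104, 'cy': 245.5589, 'R': [[-0.8964, 0.4431, 0.0125], [0.3359, 0.6974, -0.6331], [-0.2892, -0.5633, -0.7739]], 't': [0.5239, -0.1524, 1.5747]}
```

View pics/top0.png

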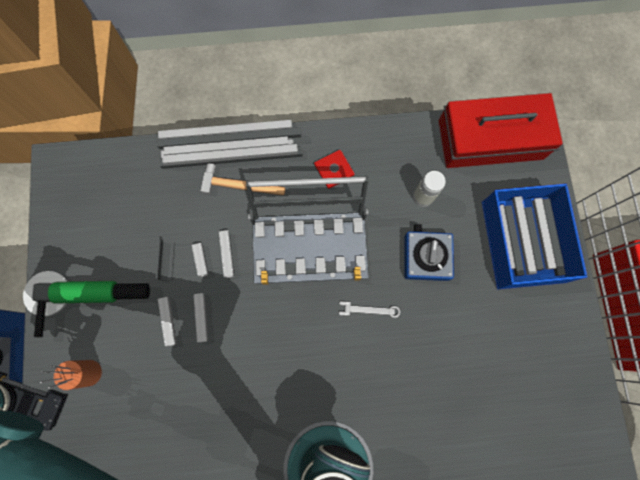

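View pics/scene0.png

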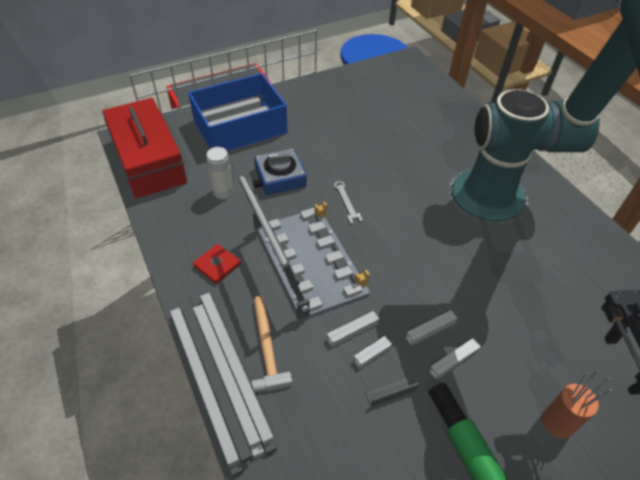

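The top picture shows four tubes at about (167,322), (200,317), (198,259) and (225,253). The offcut is at (167,257), the jig at (310,248) with the frame upright, and the dial at (430,252). I'll measure them next.

```bash
cat > h.py <<'E'
from cell import env
import cv2,numpy as np
def cam(c):
    i=env.camera_info(c); f=240/np.tan(np.radians(i['vertical_fov']/2))
    return f,i['cx'],i['cy'],np.array(i['R']),np.array(i['t'])
def cloud(c,d):
    f,cx,cy,R,t=cam(c); v,u=np.mgrid[0:480,0:640]
    P=np.stack([(u-cx)/f*d,(v-cy)/f*d,d],-1)
    return (P-t)@R
def ray(c,px,z):
    f,cx,cy,R,t=cam(c); r=R.T@np.array([(px[0]-cx)/f,(px[1]-cy)/f,1]); o=-R.T@t
    return o+r*(z-o[2])/r[2]
def proj(c,X):
    f,cx,cy,R,t=cam(c); p=R@np.asarray(X)+t; return [p[0]/p[2]*f+cx,p[1]/p[2]*f+cy]
def rect(P):
    (x,y),(w,h),a=cv2.minAreaRect((P[:,:2]*1000).astype(np.float32))
    if w<h: w,h,a=h,w,a+90
    return round(x),round(y),round(w),round(h),round((a+90)%180-90,1)
def tubes(c='top',labels=('long1_c','short1_c'),show=True):
    im,d=env.get_image(c); W=cloud(c,d)
    for l in labels:
        for r in env.trace(l,c):
            m=r['pixels']&(d>0); P=W[m]
            if len(P)<20: continue
            zt=np.percentile(P[:,2],80); Q=P[abs(P[:,2]-zt)<.006]
            print(c,l,round(r['p'],2),r['box'],'z%.3f'%zt,rect(Q),len(Q))
    return im,d,W
E
python3 - <<'E'
from h import *
for c in ('top','scene'):
    tubes(c,('long1_c','short1_c','offcut'))
    for l in ('long1_c','short1_c'):
        for r in env.pinpoint(l,c): print(c,l,round(r['p'],2),ray(c,r['pixel'],.0125).round(3))
    for l,z in (('slot_long1',.0275),('slot_short1',.0275),('jig',0),('clamp_hinge',.055),('clamp_bar',.225),('dial_grip',.0785),('dial_pointer',.0785),('index_mark',.06)):
        for r in env.pinpoint(l,c): print(c,l,round(r['p'],2),np.round(r['pixel'],1),ray(c,r['pixel'],z).round(3))
E
```

```text
top long1_c 0.9 [195.7, 295.3, 208.5, 343.1] z0.027 (420, 310, 126, 26, 2.1) 399
top short1_c 0.56 [188.5, 241.8, 206.7, 278.3] z0.027 (582, 306, 90, 26, 9.1) 269
top offcut 0.85 [156.9, 242.9, 174.8, 279.1] z0.019 (588, 401, 109, 34, -4.7) 58
top long1_c 0.85 [0.42  0.304 0.012]
top short1_c 0.75 [0.586 0.316 0.012]
top short1_c 0.24 [0.597 0.24  0.012]
top slot_long1 0.85 [349.  242.1] [ 0.589 -0.119  0.028]
top slot_long1 0.75 [306.1 247. ] [0.586 0.003 0.028]
top slot_long1 0.67 [271.1 250.1] [0.586 0.101 0.028]
top slot_short1 0.92 [290.  244.1] [0.599 0.047 0.028]
top slot_short1 0.81 [329.8 243.2] [ 0.591 -0.065  0.028]
top slot_short1 0.6 [198.  258.1] [0.583 0.306 0.028]
top jig 0.8 [306.8 247.6] [0.59  0.001 0.   ]
top jig 0.25 [293.4 246.9] [0.596 0.039 0.   ]
top clamp_hinge 0.7 [309.2 216.9] [ 0.665 -0.013  0.055]
top clamp_bar 0.56 [307.2 178.6] [ 0.717 -0.015  0.225]
top clamp_bar 0.45 [368.5 307.3] [ 0.388 -0.129  0.225]
top clamp_bar 0.39 [290.5 245. ] [0.553 0.041 0.225]
top dial_grip 0.84 [431.5 250.3] [ 0.535 -0.334  0.079]
top dial_pointer 0.7 [434.9 237.6] [ 0.5
[... 698 characters left out ...]
 0.028]
scene slot_long1 0.56 [293.7 227.4] [ 0.588 -0.111  0.028]
scene slot_short1 0.7 [319.3 268. ] [0.587 0.044 0.028]
scene slot_short1 0.58 [303.4 243.2] [ 0.588 -0.049  0.028]
scene jig 0.72 [309.6 261. ] [ 0.59  -0.007  0.   ]
scene clamp_hinge 0.88 [279.  257.9] [ 0.675 -0.011  0.055]
scene clamp_bar 0.68 [258.6 220.4] [ 0.721 -0.006  0.225]
scene clamp_bar 0.18 [302.6 237.9] [0.653 0.084 0.225]
scene dial_grip 0.67 [279.2 158.2] [ 0.53  -0.333  0.079]
scene dial_grip 0.58 [218.6 265.1] [ 0.824 -0.038  0.079]
scene dial_pointer 0.73 [270.6 158.7] [ 0.554 -0.342  0.079]
scene dial_pointer 0.17 [386.5 392.2] [0.624 0.425 0.079]
scene index_mark 0.7 [286.7 158. ] [ 0.501 -0.344  0.06 ]
```

```bash
cat >> h.py <<'E'
def blobs(c,W,d,x0,x1,y0,y1,z0,z1,nmin=60):
    m=(d>0)&(W[...,0]>x0)&(W[...,0]<x1)&(W[...,1]>y0)&(W[...,1]<y1)&(W[...,2]>z0)&(W[...,2]<z1)
    n,L,S,_=cv2.connectedComponentsWithStats(m.astype(np.uint8),connectivity=4)
    for k in range(1,n):
        if S[k,4]>=nmin: print(c,S[k,:4].tolist(),S[k,4],rect(W[L==k]),'z%.3f'%np.median(W[L==k][:,2]))
E
python3 - <<'E'
from h import *
for c in ('top','scene'):
    im,d=env.get_image(c); W=cloud(c,d)
    print('tubes');blobs(c,W,d,.3,.75,.2,.5,.020,.034)
    print('teeth');blobs(c,W,d,.45,.72,-.2,.2,.024,.036,10)
    print('plate');blobs(c,W,d,.45,.72,-.2,.2,.010,.034,300)
    print('grip');blobs(c,W,d,.45,.65,-.42,-.25,.080,.1,10)
    print('bar');blobs(c,W,d,.65,.78,-.2,.2,.19,.26,10)
    if c=='top': cv2.imwrite('pics/dial0.png',cv2.resize(im[215:295,390:470],None,fx=6,fy=6,interpolation=cv2.INTER_CUBIC))
E
```

```text
tubes
top [219, 230, 14, 47] 392 (592, 230, 130, 26, 3.3) z0.025
top [156, 241, 5, 38] 79 (589, 417, 106, 7, -5.2) z0.029
top [192, 243, 15, 33] 287 (582, 305, 90, 26, 8.4) z0.025
top [193, 293, 14, 49] 438 (420, 310, 129, 26, 2.0) z0.025
top [158, 297, 17, 49] 447 (419, 402, 130, 27, 6.7) z0.025
teeth
top [252, 217, 113, 20] 1074 (645, -9, 319, 46, 87.2) z0.029
top [355, 256, 10, 15] 114 (527, -142, 41, 25, -5.5) z0.028
top [267, 257, 87, 18] 830 (533, -3, 239, 44, 86.6) z0.029
top [255, 260, 10, 15] 110 (541, 137, 40, 25, -2.0) z0.030
plate
top [252, 213, 116, 71] 6910 (587, -5, 321, 195, 87.2) z0.017
grip
top [428, 241, 10, 23] 148 (529, -334, 60, 17, -14.3) z0.091
bar
top [245, 176, 123, 18] 760 (708, -11, 303, 23, 87.2) z0.226
tubes
scene [327, 311, 52, 32] 553 (591, 231, 132, 28, 3.6) z0.025
scene [407, 311, 50, 30] 538 (421, 310, 132, 28, 2.3) z0.026
scene [354, 336, 38, 30] 413 (581, 305, 92, 27, 8.3) z0.025
scene [431, 339, 49, 37] 594 (419, 403, 131, 27, 6.7) z0.025
scene [372, 385, 46, 19] 109 (593, 418, 109, 5, -5.9) z0.027
teeth
scene [301, 208, 68, 88] 1128 (522, -2, 309, 68, 87.0) z0.029
scene [269, 219, 12, 10] 73 (629, -148, 27, 27, 86.1) z0.029
scene [254, 222, 8, 5] 22 (673, -162, 19, 8, 4.9) z0.028
scene [276, 233, 20, 26] 208 (633, -62, 87, 28, 86.3) z0.029
scene [292, 263, 21, 29] 248 (642, 49, 83, 34, 84.4) z0.029
scene [310, 297, 12, 12] 107 (644, 133, 29, 29, -17.4) z0.029
scene [297, 310, 13, 7] 34 (684, 150, 31, 8, -11.1) z0.028
plate
scene [269, 208, 101, 112] 5536 (589, -5, 325, 204, 87.0) z0.017
scene [254, 222, 44, 87] 535 (675, -24, 288, 24, 88.8) z0.016
grip
scene [269, 152, 21, 9] 132 (530, -336, 61, 25, -11.2) z0.090
bar
scene [238, 174, 56, 102] 708 (710, -12, 306, 23, 88.0) z0.226
```

View pics/dial0.png

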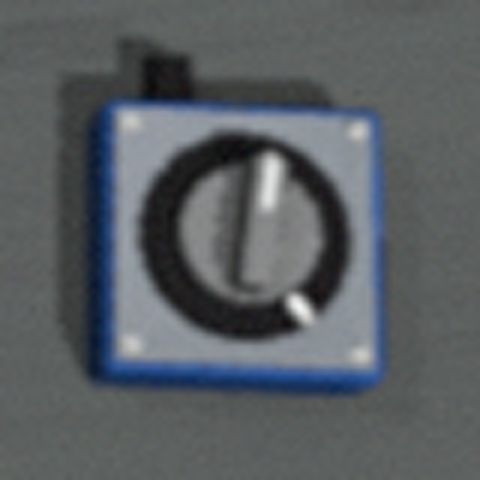

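Four tubes are present: long A (592,230), short B (581,305), long C (420,310) and long D (419,403), in mm. The jig centre is (589,-5) with yaw -2.85°. In the dial crop the pointer is up at (268,165) and the mark is at (300,310), so roughly 135–150° clockwise.

```bash
cat >> h.py <<'E'
from scipy.spatial.transform import Rotation as Ro
def plan(*ways):
    """ways: (x,y,z,toolY angle deg); prints turn (units of 8deg, rotvec) then shift (units of 0.1) in the turned frame"""
    o=env.get_obs(); p=o['ee_pos'];R=np.array(o['eef_rot'])
    print('t%.2f'%o['time'],'pos',p.round(4),'yang %.2f'%np.degrees(np.arctan2(R[1,1],R[0,1])),'q',np.round(o['q'],0),'open %.4f'%o['opening'],'gf %.1f'%o['grasp_force'],'F',np.round(o['ft_force'],1))
    for x,y,z,a in ways:
        a=np.radians(a); Y=np.array([np.cos(a),np.sin(a),0]);Z=np.array([0,0,-1.]);T=np.stack([np.cross(Y,Z),Y,Z],1)
        rv=Ro.from_matrix(R.T@T).as_rotvec(degrees=True)/8
        q=np.array([x,y,z]); print(' turn',rv.round(2),'shift',(T.T@(q-p)/.1).round(3)); p,R=q,T
E
python3 -c "
from h import *
plan((.592,.230,.10,93.4),(.592,.230,.020,93.4))"
```

```text
t1.60 pos [0.264  0.6212 0.2557] yang 66.98 q [65. 15. 92.  0. 73. -2.] open 0.0885 gf 0.0 F [-0.2 -0.4  0.4]
 turn [ 0.  -0.  -3.3] shift [-3.043 -4.1    1.557]
 turn [0. 0. 0.] shift [0.  0.  0.8]
```

move_arm:
  rows:
    - [[0,0,0,0,0,-0.83,0.14],[0,0,0,0,0,-0.83,0.14],[0,0,0,0,0,-0.82,0.14],[0,0,0,0,0,-0.82,0.14],[-0.35,-0.46,0,0,0,0,0.14],[-0.35,-0.46,0,0,0,0,0.14],[-0.35,-0.46,0,0,0,0,0.14],[-0.35,-0.46,0,0,0,0,0.14]]
  newtons: 40

```text
time: 2.6
ee_pos: [0.4156, 0.4445, 0.2559]
eef_rot: [[-0.998, -0.059, 0.001], [-0.059, 0.998, 0.0], [-0.001, 0.0, -1.0]]
ft_force: [-0.1, 0.9, 0.5]
opening: 0.0502
grasp_force: 0.0
```

move_arm:
  rows:
    - [[-0.35,-0.46,0,0,0,0,0.14],[-0.35,-0.46,0,0,0,0,0.14],[-0.35,-0.46,0,0,0,0,0.14],[-0.35,-0.46,0,0,0,0,0.14],[-0.24,-0.42,0.3,0,0,0,0.14],[0,0,0.45,0,0,0,0.14],[0,0,0.45,0,0,0,0.14],[0,0,0,0,0,0,0.14]]

```text
time: 3.6
ee_pos: [0.5883, 0.2284, 0.1312]
eef_rot: [[-0.998, -0.058, -0.009], [-0.058, 0.998, -0.003], [0.009, -0.002, -1.0]]
ft_force: [-0.4, 0.2, -0.1]
opening: 0.0506
grasp_force: 0.0
```

```bash
python3 -c "
from h import *
im,d=env.get_image('scene'); W=cloud('scene',d)
blobs('scene',W,d,.3,.75,.2,.5,.020,.034)
plan((.592,.2305,.10,93.4),(.592,.2305,.020,93.4))"
```

```text
scene [407, 311, 50, 30] 541 (419, 310, 134, 28, 1.8) z0.025
scene [327, 317, 40, 26] 420 (605, 231, 104, 28, 3.7) z0.025
scene [354, 336, 38, 28] 414 (582, 306, 92, 28, 9.8) z0.025
scene [431, 339, 49, 37] 598 (418, 403, 132, 27, 7.1) z0.026
scene [372, 383, 47, 21] 122 (591, 418, 111, 5, -6.5) z0.028
t3.65 pos [0.5903 0.2293 0.1342] yang 93.37 q [ 19.  16. 104.  -0.  60. -74.] open 0.0506 gf 0.0 F [-0.2 -0.2  1.1]
 turn [-0.01 -0.03 -0.  ] shift [-0.017  0.01   0.342]
 turn [0. 0. 0.] shift [0.  0.  0.8]
```

move_arm:
  rows:
    - [[-0.015,0.01,0.4,0,0,0,0.14],[0,0,0.4,0,0,0,0.14],[0,0,0.25,0,0,0,0.14],[0,0,0.08,0,0,0,0.14],[0,0,0,0,0,0,0.14],[0,0,0,0,0,0,-1],[0,0,0,0,0,0,-1],[0,0,0,0,0,0,-1]]

```text
time: 4.65
ee_pos: [0.5937, 0.2312, 0.0238]
eef_rot: [[-0.998, -0.059, 0.002], [-0.059, 0.998, 0.001], [-0.002, 0.0, -1.0]]
ft_force: [-0.5, 0.0, 2.7]
opening: 0.0251
grasp_force: 40.0
```

```bash
python3 -c "
from h import *
plan((.592,.2305,.10,87.15),(.5946,.1069,.12,87.15))"
```

```text
t4.65 pos [0.5937 0.2312 0.0238] yang 93.38 q [ 19.  24. 107.  -0.  49. -74.] open 0.0251 gf 40.0 F [-0.5  0.   2.7]
 turn [0.   0.01 0.78] shift [ 0.017 -0.007 -0.762]
 turn [0. 0. 0.] shift [-0.087 -1.233 -0.2  ]
```

move_arm:
  rows:
    - [[0,0,-0.3,0,0,0,-1],[0,0,-0.3,0,0,0.39,-1],[0,0,-0.3,0,0,0.39,-1],[-0.03,-0.4,0,0,0,0,-1],[-0.03,-0.4,0,0,0,0,-1],[-0.03,-0.43,0,0,0,0,-1],[0,0,0,0,0,0,-1],[0,0,0,0,0,0,-1]]

```text
time: 5.65
ee_pos: [0.5956, 0.1077, 0.1124]
eef_rot: [[-0.999, 0.051, -0.001], [0.051, 0.999, 0.0], [0.001, 0.0, -1.0]]
ft_force: [-0.5, -0.5, -2.9]
opening: 0.0246
grasp_force: 40.0
```

```bash
python3 -c "
from h import *
for c in ('top','scene'):
    im,d=env.get_image(c); W=cloud(c,d); cv2.imwrite('pics/a_%s.png'%c,im)
    blobs(c,W,d,.45,.75,.05,.2,.095,.13,15)
plan((.5963,.1069,.12,87.15),(.5963,.1069,.0388,87.15))"
```

```text
scene [351, 255, 5, 6] 19 (532, 110, 17, 7, -87.6) z0.115
scene [303, 266, 28, 19] 298 (632, 112, 57, 40, -7.4) z0.113
scene [293, 288, 10, 9] 58 (693, 140, 21, 6, -10.7) z0.113
t5.75 pos [0.5957 0.1085 0.1125] yang 87.18 q [  8.  15. 108.   0.  57. -79.] open 0.0248 gf 40.0 F [-1.2  0.4 -1.8]
 turn [ 0. -0.  0.] shift [-0.007 -0.016 -0.075]
 turn [0. 0. 0.] shift [0.    0.    0.812]
```

View pics/a_scene.png

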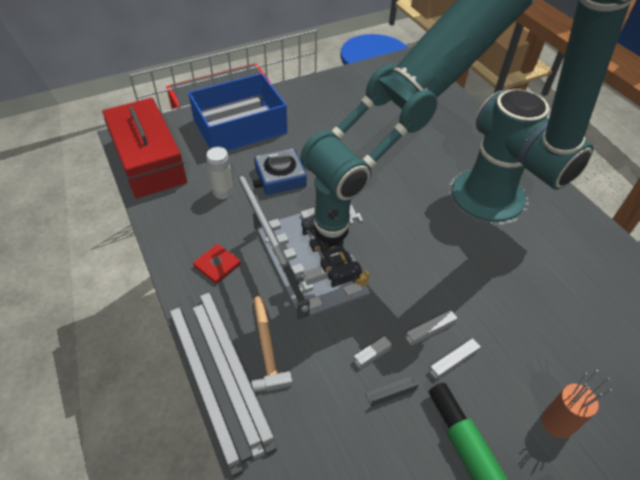

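The arm is over the jig with the tube held, and it is clear of the frame. Lowering.

move_arm:
  rows:
    - [[-0.005,-0.015,0.3,0,0,0,-1],[0,0,0.25,0,0,0,-1],[0,0,0.12,0,0,0,-1],[0,0,0.05,0,0,0,-1],[0,0,0.02,0,0,0,-1],[0,0,0,0,0,0,-1]]

```text
time: 6.5
ee_pos: [0.597, 0.1063, 0.0395]
eef_rot: [[-0.999, 0.05, 0.001], [0.05, 0.999, 0.0], [-0.001, 0.0, -1.0]]
ft_force: [-1.0, -0.0, -2.4]
opening: 0.0247
grasp_force: 40.0
```

move_arm:
  rows:
    - [[0,0,0.012,0,0,0,-1],[0,0,0,0,0,0,-0.18],[0,0,0,0,0,0,-0.18],[0,0,-0.2,0,0,0,-0.18],[0,0,-0.4,0,0,0,-0.18],[0,0,-0.4,0,0,0,-0.18],[0,0.4,-0.4,0,0,0,0.14],[0,0.5,0,0,0,0,0.14]]

```text
time: 7.5
ee_pos: [0.6044, 0.197, 0.1847]
eef_rot: [[-0.999, 0.052, 0.011], [0.052, 0.999, 0.003], [-0.01, 0.003, -1.0]]
ft_force: [1.1, -0.5, -0.7]
opening: 0.0501
grasp_force: 0.0
```

```bash
python3 -c "
from h import *
for c in ('top','scene'):
    im,d=env.get_image(c); W=cloud(c,d)
    print('jig');blobs(c,W,d,.48,.72,.06,.16,.034,.048,15)
    print('tub');blobs(c,W,d,.3,.75,.2,.5,.020,.034)
plan((.581,.305,.12,98.4),(.581,.305,.022,98.4))"
```

```text
jig
top [264, 224, 10, 46] 410 (596, 106, 130, 25, -3.2) z0.040
top [261, 273, 6, 7] 27 (512, 126, 17, 14, -2.8) z0.046
tub
top [192, 243, 11, 13] 98 (610, 310, 33, 25, 8.4) z0.025
top [158, 297, 16, 49] 446 (418, 402, 130, 28, 7.4) z0.025
top [195, 313, 6, 29] 94 (393, 318, 77, 11, 7.5) z0.025
jig
scene [302, 277, 40, 22] 380 (608, 106, 105, 30, -3.5) z0.040
scene [297, 311, 6, 4] 16 (693, 149, 12, 7, -19.9) z0.041
tub
scene [407, 311, 50, 30] 545 (420, 310, 131, 28, 1.4) z0.025
scene [354, 336, 38, 29] 416 (581, 306, 91, 27, 8.5) z0.025
scene [431, 339, 49, 37] 600 (419, 403, 133, 27, 7.1) z0.025
scene [372, 385, 46, 19] 112 (592, 417, 109, 6, -5.6) z0.027
t7.60 pos [0.602  0.2003 0.181 ] yang 87.32 q [ 16.  14. 102.   0.  64. -71.] open 0.0504 gf 0.0 F [-0.5 -0.3 -0.2]
 turn [ 0.02  0.04 -1.38] shift [0.055 1.067 0.61 ]
 turn [0. 0. 0.] shift [0.   0.   0.98]
```

Tube A is home: centre (596,106), top at 40 mm. Next is short tube B.

move_arm:
  rows:
    - [[0,0,0,0,0,-0.69,0.14],[0,0,0,0,0,-0.69,0.14],[0.03,0.5,0.2,0,0,0,0.14],[0.02,0.5,0.3,0,0,0,0.14],[0,0.06,0.45,0,0,0,0.14],[0,0,0.3,0,0,0,0.14],[0,0,0,0,0,0,0.14]]

```text
time: 8.48
ee_pos: [0.5783, 0.2987, 0.0499]
eef_rot: [[-0.99, -0.143, -0.006], [-0.143, 0.99, -0.003], [0.006, -0.002, -1.0]]
ft_force: [0.3, -0.2, 0.2]
opening: 0.0506
grasp_force: 0.0
```

```bash
python3 -c "
from h import *
plan((.581,.3055,.022,98.5))"
```

```text
t8.47 pos [0.5783 0.2987 0.0499] yang 98.20 q [ 25.  24. 104.  -0.  53. -73.] open 0.0506 gf 0.0 F [ 0.3 -0.2  0.2]
 turn [-0.02 -0.04 -0.04] shift [-0.037  0.063  0.279]
```

move_arm:
  rows:
    - [[-0.02,0.05,0,0,0,-0.03,0.14],[0,0,0.14,0,0,0,0.14],[0,0,0.12,0,0,0,0.14],[0,0,0,0,0,0,0.14],[0,0,0,0,0,0,-1],[0,0,0,0,0,0,-1],[0,0,0,0,0,0,-1]]

```text
time: 9.35
ee_pos: [0.5824, 0.3056, 0.0269]
eef_rot: [[-0.989, -0.146, 0.001], [-0.146, 0.989, 0.0], [-0.001, 0.0, -1.0]]
ft_force: [0.6, -0.0, 0.5]
opening: 0.0248
grasp_force: 40.0
```

```bash
python3 -c "
from h import *
plan((.58,.305,.12,87.15),(.5918,.0509,.12,87.15))"
```

```text
t9.35 pos [0.5824 0.3056 0.0269] yang 98.42 q [ 26.  26. 104.   0.  50. -73.] open 0.0248 gf 40.0 F [ 0.6 -0.   0.5]
 turn [0.   0.01 1.41] shift [ 0.023 -0.008 -0.931]
 turn [0. 0. 0.] shift [-0.244 -2.532  0.   ]
```

move_arm:
  rows:
    - [[0,0,-0.3,0,0,0,-1],[0,0,-0.4,0,0,0.7,-1],[0,0,-0.2,0,0,0.71,-1],[-0.045,-0.5,0,0,0,0,-1],[-0.05,-0.51,0,0,0,0,-1],[-0.05,-0.51,0,0,0,0,-1],[-0.05,-0.51,0,0,0,0,-1],[-0.04,-0.51,0,0,0,0,-1]]

```text
time: 10.35
ee_pos: [0.5926, 0.049, 0.1165]
eef_rot: [[-0.999, 0.05, 0.0], [0.05, 0.999, -0.0], [-0.0, -0.0, -1.0]]
ft_force: [0.8, 0.3, -1.5]
opening: 0.0249
grasp_force: 40.0
```

move_arm:
  rows:
    - [[0,0,0.2,0,0,0,-1],[0,0,0.2,0,0,0,-1],[0,0,0,0,0,0,-1]]

```text
time: 10.72
ee_pos: [0.5902, 0.0517, 0.0733]
eef_rot: [[-0.999, 0.049, -0.006], [0.049, 0.999, 0.0], [0.006, -0.0, -1.0]]
ft_force: [-0.3, 0.4, -2.0]
opening: 0.0247
grasp_force: 40.0
```

```bash
python3 -c "
from h import *
plan((.5932,.0509,.0419,87.15))"
```

```text
t10.72 pos [0.5902 0.0517 0.0733] yang 87.21 q [  3.  17. 111.   0.  53. -85.] open 0.0247 gf 40.0 F [-0.3  0.4 -2. ]
 turn [-0.   -0.04  0.01] shift [-0.031 -0.007  0.314]
```

move_arm:
  rows:
    - [[-0.005,-0.005,0.12,0,0,0,-1],[0,0,0.08,0,0,0,-1],[0,0,0.05,0,0,0,-1],[0,0,0.04,0,0,0,-1],[0,0,0,0,0,0,-1],[0,0,0,0,0,0,-1]]

```text
time: 11.48
ee_pos: [0.5936, 0.05, 0.0478]
eef_rot: [[-0.999, 0.05, 0.001], [0.05, 0.999, 0.0], [-0.001, 0.0, -1.0]]
ft_force: [-0.0, 0.5, -2.0]
opening: 0.0247
grasp_force: 40.0
```

move_arm:
  rows:
    - [[0,0,0.04,0,0,0,-1],[0,0,0.018,0,0,0,-1],[0,0,0,0,0,0,-1],[0,0,0,0,0,0,-0.18],[0,0,0,0,0,0,-0.18],[0,0,-0.3,0,0,0,-0.18],[0,0,-0.4,0,0,0,-0.18],[0,0,-0.4,0,0,0,0.14]]

```text
time: 12.48
ee_pos: [0.5931, 0.0501, 0.1526]
eef_rot: [[-0.999, 0.05, -0.0], [0.05, 0.999, 0.0], [0.0, 0.0, -1.0]]
ft_force: [0.7, -0.0, 0.1]
opening: 0.0437
grasp_force: 0.0
```

move_arm:
  rows:
    - [[0.3,0.5,0,0,0,-0.3,0.14],[0.3,0.5,0,0,0,-0.3,0.14],[0.3,0.5,0,0,0,0,0.14],[0.3,0.5,0,0,0,0,0.14],[0.3,0.5,0,0,0,0,0.14],[0,0,0,0,0,0,0.14],[0,0,0,0,0,0,0.14]]

```text
time: 13.35
ee_pos: [0.4414, 0.2986, 0.1518]
eef_rot: [[-0.999, -0.035, 0.001], [-0.035, 0.999, -0.0], [-0.0, -0.0, -1.0]]
ft_force: [-0.3, -0.1, 0.3]
opening: 0.0504
grasp_force: 0.0
```

```bash
python3 -c "
from h import *
for c in ('top','scene'):
    im,d=env.get_image(c); W=cloud(c,d)
    print('jig');blobs(c,W,d,.48,.72,0,.16,.034,.048,15)
    print('tub');blobs(c,W,d,.3,.75,.2,.5,.020,.034)
plan((.420,.310,.12,92.0),(.420,.310,.022,92))"
```

```text
jig
top [264, 224, 11, 46] 416 (595, 106, 130, 25, -2.8) z0.040
top [284, 229, 11, 33] 284 (594, 50, 94, 25, -2.9) z0.040
top [261, 273, 6, 7] 23 (512, 126, 16, 14, -4.9) z0.047
tub
top [161, 319, 13, 26] 217 (392, 399, 68, 27, 8.0) z0.025
jig
scene [301, 259, 36, 20] 328 (592, 50, 91, 29, -3.7) z0.040
scene [302, 272, 52, 27] 503 (595, 106, 131, 32, -0.6) z0.040
scene [355, 273, 14, 11] 66 (512, 126, 32, 18, -2.3) z0.045
scene [297, 310, 8, 5] 20 (691, 150, 17, 5, -17.5) z0.040
tub
scene [407, 313, 50, 28] 495 (421, 311, 132, 29, 1.3) z0.025
scene [431, 339, 49, 37] 601 (418, 402, 132, 27, 6.8) z0.025
scene [372, 385, 46, 20] 123 (592, 418, 110, 6, -5.1) z0.028
t13.45 pos [0.442  0.2977 0.1517] yang 91.86 q [ 31.   5. 115.  -0.  60. -61.] open 0.0499 gf 0.0 F [ 0.4 -0.   0.2]
 turn [-0.    0.   -0.02] shift [0.215 0.131 0.317]
 turn [0. 0. 0.] shift [0.   0.   0.98]
```

Tube B is home too. Next is C.

move_arm:
  rows:
    - [[0.215,0.13,0.2,0,0,0,0.14],[0,0,0.4,0,0,0,0.14],[0,0,0.35,0,0,0,0.14],[0,0,0.25,0,0,0,0.14],[0,0,0.1,0,0,0,0.14],[0,0,0,0,0,0,0.14],[0,0,0,0,0,0,0.14]]

```text
time: 14.32
ee_pos: [0.4206, 0.3112, 0.0229]
eef_rot: [[-0.999, -0.033, 0.002], [-0.033, 0.999, 0.001], [-0.002, 0.001, -1.0]]
ft_force: [0.3, 0.7, 0.2]
opening: 0.05
grasp_force: 0.0
```

move_arm:
  rows:
    - [[0,0,0,0,0,0,-1],[0,0,0,0,0,0,-1],[0,0,0,0,0,0,-1]]

```text
time: 14.7
ee_pos: [0.4195, 0.311, 0.0222]
eef_rot: [[-0.999, -0.034, 0.001], [-0.034, 0.999, 0.0], [-0.001, 0.0, -1.0]]
ft_force: [0.3, -1.0, 2.7]
opening: 0.025
grasp_force: 40.0
```

```bash
python3 -c "
from h import *
p=env.get_obs()['ee_pos']
plan((p[0],p[1],.12,87.15),(.589+p[0]-.420,-.005,.12,87.15))"
```

```text
t14.70 pos [0.4195 0.311  0.0222] yang 91.96 q [ 34.  14. 121.  -0.  45. -58.] open 0.0250 gf 40.0 F [ 0.3 -1.   2.7]
 turn [0.  0.  0.6] shift [ 0.     0.    -0.978]
 turn [0. 0. 0.] shift [-1.845 -3.073  0.   ]
```

move_arm:
  rows:
    - [[0,0,-0.3,0,0,0,-1],[0,0,-0.4,0,0,0.6,-1],[-0.1,-0.2,-0.28,0,0,0,-1],[-0.3,-0.5,0,0,0,0,-1],[-0.3,-0.5,0,0,0,0,-1],[-0.3,-0.5,0,0,0,0,-1],[-0.3,-0.5,0,0,0,0,-1],[-0.3,-0.5,0,0,0,0,-1]]

```text
time: 15.7
ee_pos: [0.5657, 0.0316, 0.1192]
eef_rot: [[-0.999, 0.05, -0.001], [0.05, 0.999, 0.0], [0.001, 0.0, -1.0]]
ft_force: [0.9, 0.7, -2.4]
opening: 0.0246
grasp_force: 40.0
```

move_arm:
  rows:
    - [[-0.245,-0.373,0,0,0,0,-1],[0,0,0.2,0,0,0,-1],[0,0,0.25,0,0,0,-1],[0,0,0,0,0,0,-1],[0,0,0,0,0,0,-1]]

```text
time: 16.32
ee_pos: [0.5877, -0.0045, 0.0745]
eef_rot: [[-0.999, 0.049, -0.001], [0.049, 0.999, 0.0], [0.001, 0.0, -1.0]]
ft_force: [-0.8, -0.4, -0.9]
opening: 0.0247
grasp_force: 40.0
```

```bash
python3 -c "
from h import *
plan((.5885,-.005,.0372,87.15))"
```

```text
t16.32 pos [ 0.5877 -0.0045  0.0745] yang 87.19 q [ -3.  16. 112.   0.  52. -90.] open 0.0247 gf 40.0 F [-0.8 -0.4 -0.9]
 turn [ 0.   -0.01  0.  ] shift [-0.008 -0.005  0.373]
```

move_arm:
  rows:
    - [[-0.005,-0.005,0.14,0,0,0,-1],[0,0,0.1,0,0,0,-1],[0,0,0.07,0,0,0,-1],[0,0,0.04,0,0,0,-1],[0,0,0,0,0,0,-1],[0,0,0,0,0,0,-1]]

```text
time: 17.08
ee_pos: [0.589, -0.0058, 0.04]
eef_rot: [[-0.999, 0.05, 0.001], [0.05, 0.999, -0.0], [-0.001, 0.0, -1.0]]
ft_force: [-0.5, -0.9, -2.5]
opening: 0.0249
grasp_force: 40.0
```

move_arm:
  rows:
    - [[0,0,0.025,0,0,0,-1],[0,0,0,0,0,0,-1],[0,0,0,0,0,0,-0.18],[0,0,0,0,0,0,-0.18],[0,0,-0.3,0,0,0,-0.18],[0,0,-0.4,0,0,0,-0.18],[0,0,-0.4,0,0,0,0.14]]

```text
time: 17.95
ee_pos: [0.5887, -0.0058, 0.1485]
eef_rot: [[-0.999, 0.05, 0.0], [0.05, 0.999, -0.0], [-0.0, -0.0, -1.0]]
ft_force: [1.3, 0.7, 0.4]
opening: 0.0441
grasp_force: 0.0
```

move_arm:
  rows:
    - [[0.25,0.5,0,0,0,-0.6,0.14],[0.25,0.5,0,0,0,-0.6,0.14],[0.25,0.5,0,0,0,0,0.14],[0.25,0.5,0,0,0,0,0.14],[0.25,0.5,0,0,0,0,0.14],[0.25,0.5,0,0,0,0,0.14],[0,0,0,0,0,0,0.14],[0,0,0,0,0,0,0.14]]

```text
time: 18.95
ee_pos: [0.417, 0.2814, 0.1475]
eef_rot: [[-0.993, -0.119, 0.001], [-0.119, 0.993, -0.0], [-0.001, -0.0, -1.0]]
ft_force: [0.5, 0.4, -0.1]
opening: 0.05
grasp_force: 0.0
```

```bash
python3 -c "
from h import *
for c in ('top','scene'):
    im,d=env.get_image(c); W=cloud(c,d)
    print('jig');blobs(c,W,d,.48,.72,-.04,.16,.034,.048,15)
    print('tub');blobs(c,W,d,.3,.75,.2,.5,.020,.034)
plan((.419,.402,.10,96.9),(.419,.402,.022,96.9))"
```

```text
jig
top [304, 222, 11, 46] 395 (590, -6, 130, 25, -2.7) z0.040
top [264, 223, 10, 47] 413 (597, 106, 133, 26, -2.4) z0.040
top [284, 230, 10, 32] 282 (593, 50, 91, 25, -2.5) z0.040
top [261, 273, 6, 7] 19 (511, 128, 15, 13, 21.9) z0.046
tub
top [156, 240, 5, 36] 67 (595, 416, 101, 6, -5.2) z0.029
top [163, 329, 12, 17] 139 (375, 397, 43, 26, 7.6) z0.025
jig
scene [286, 241, 49, 23] 435 (588, -6, 130, 30, -3.0) z0.040
scene [301, 259, 36, 19] 332 (592, 50, 93, 30, -3.0) z0.040
scene [302, 273, 52, 26] 511 (595, 106, 131, 35, -4.7) z0.040
scene [355, 276, 14, 8] 47 (514, 132, 33, 15, -31.3) z0.041
scene [297, 309, 9, 5] 23 (690, 150, 19, 8, -24.5) z0.041
tub
scene [431, 339, 49, 37] 599 (418, 402, 133, 27, 7.0) z0.025
scene [372, 384, 46, 20] 119 (593, 419, 109, 4, -5.2) z0.027
t19.05 pos [0.4176 0.2806 0.1474] yang 96.67 q [ 31.   2. 119.  -0.  59. -66.] open 0.0501 gf 0.0 F [ 0.2  0.3 -0.5]
 turn [-0.    0.   -0.03] shift [-0.16   1.203  0.474]
 turn [0. 0. 0.] shift [0.   0.   0.78]
```

C is home. Next is D, the last tube.

move_arm:
  rows:
    - [[-0.05,0.4,0,0,0,-0.03,0.14],[-0.05,0.4,0,0,0,0,0.14],[-0.06,0.4,0.2,0,0,0,0.14],[0,0,0.4,0,0,0,0.14],[0,0,0.35,0,0,0,0.14],[0,0,0.2,0,0,0,0.14],[0,0,0.1,0,0,0,0.14],[0,0,0,0,0,0,0.14]]

```text
time: 20.05
ee_pos: [0.4187, 0.4021, 0.0221]
eef_rot: [[-0.993, -0.121, -0.0], [-0.121, 0.993, -0.0], [0.0, -0.0, -1.0]]
ft_force: [0.0, -0.1, 0.3]
opening: 0.0503
grasp_force: 0.0
```

```bash
python3 -c "
from h import *
plan((.419,.402,.022,96.9))"
```

```text
t20.05 pos [0.4187 0.4021 0.0221] yang 96.92 q [ 41.  19. 114.   0.  47. -56.] open 0.0503 gf 0.0 F [ 0.  -0.1  0.3]
 turn [-0. -0.  0.] shift [-0.003 -0.001  0.001]
```

move_arm:
  rows:
    - [[0,0,0,0,0,0,-1],[0,0,0,0,0,0,-1],[0,0,0,0,0,0,-1],[0,0,-0.3,0,0,0,-1],[0,0,-0.4,0,0,0.61,-1],[0,0,-0.28,0,0,0.61,-1],[-0.1,-0.3,0,0,0,0,-1],[-0.18,-0.48,0,0,0,0,-1]]

```text
time: 21.05
ee_pos: [0.4423, 0.3235, 0.1208]
eef_rot: [[-0.999, 0.046, 0.001], [0.046, 0.999, 0.001], [-0.001, 0.001, -1.0]]
ft_force: [0.2, -0.6, -3.5]
opening: 0.0247
grasp_force: 40.0
```

move_arm:
  rows:
    - [[-0.18,-0.48,0,0,0,0,-1],[-0.18,-0.48,0,0,0,0,-1],[-0.18,-0.48,0,0,0,0,-1],[-0.18,-0.48,0,0,0,0,-1],[-0.18,-0.48,0,0,0,0,-1],[-0.18,-0.48,0,0,0,0,-1],[-0.18,-0.48,0,0,0,0,-1],[-0.18,-0.48,0,0,0,0,-1]]

```text
time: 22.05
ee_pos: [0.5673, -0.0687, 0.1198]
eef_rot: [[-0.999, 0.048, -0.001], [0.048, 0.999, 0.0], [0.001, 0.0, -1.0]]
ft_force: [0.7, 0.4, -2.4]
opening: 0.0246
grasp_force: 40.0
```

move_arm:
  rows:
    - [[-0.18,-0.48,0,0,0,0,-1],[0,0,0.2,0,0,0,-1],[0,0,0.25,0,0,0,-1],[0,0,0,0,0,0,-1],[0,0,0,0,0,0,-1]]

```text
time: 22.68
ee_pos: [0.5828, -0.1153, 0.0752]
eef_rot: [[-0.999, 0.048, -0.001], [0.048, 0.999, 0.0], [0.001, 0.0, -1.0]]
ft_force: [0.2, 0.2, -1.9]
opening: 0.0246
grasp_force: 40.0
```

```bash
python3 -c "
from h import *
plan((.583,-.117,.0372,87.15))
c='scene'
im,d=env.get_image(c); W=cloud(c,d)
blobs(c,W,d,.48,.72,-.15,-.08,.056,.09,15);blobs(c,W,d,.3,.75,.2,.5,.020,.034)
"
```

```text
t22.68 pos [ 0.5828 -0.1153  0.0752] yang 87.27 q [ -14.   16.  111.    0.   53. -101.] open 0.0246 gf 40.0 F [ 0.2  0.2 -1.9]
 turn [ 0.   -0.01  0.01] shift [-0.002 -0.016  0.38 ]
scene [271, 213, 22, 17] 241 (619, -117, 56, 33, -2.7) z0.076
scene [372, 384, 46, 19] 112 (592, 419, 109, 4, -6.3) z0.027
```

move_arm:
  rows:
    - [[0,-0.014,0.14,0,0,0.01,-1],[0,0,0.1,0,0,0,-1],[0,0,0.07,0,0,0,-1],[0,0,0.04,0,0,0,-1],[0,0,0,0,0,0,-1],[0,0,0,0,0,0,-1]]

```text
time: 23.48
ee_pos: [0.5835, -0.1176, 0.0405]
eef_rot: [[-0.999, 0.05, 0.001], [0.05, 0.999, -0.0], [-0.001, -0.0, -1.0]]
ft_force: [0.7, -0.4, -2.4]
opening: 0.0248
grasp_force: 40.0
```

move_arm:
  rows:
    - [[0,0,0.03,0,0,0,-1],[0,0,0,0,0,0,-1],[0,0,0,0,0,0,-0.18],[0,0,0,0,0,0,-0.18],[0,0,-0.3,0,0,0,-0.18],[0,0,-0.4,0,0,0,-0.18],[0,0,-0.4,0,0,0,0],[0,0,0,0,0,0,0.14]]

```text
time: 24.48
ee_pos: [0.5863, -0.1182, 0.1516]
eef_rot: [[-0.999, 0.05, 0.008], [0.05, 0.999, -0.002], [-0.008, -0.002, -1.0]]
ft_force: [1.1, 0.3, 0.3]
opening: 0.0495
grasp_force: 0.0
```

```bash
cat >> h.py <<'E'
def dial(c,im,d,save=None):
    W=cloud(c,d); m=(W[...,2]>.082)&(W[...,2]<.1)&(d>0)&(abs(W[...,0]-.53)<.05)&(abs(W[...,1]+.335)<.05)
    print(c,'grip',rect(W[m]))
    g=cv2.cvtColor(im,cv2.COLOR_BGR2GRAY)
    n=(g>205)&(abs(W[...,0]-.53)<.06)&(abs(W[...,1]+.335)<.06)&(d>0)
    n,L,S,C=cv2.connectedComponentsWithStats(n.astype(np.uint8))
    for k in range(1,n):
        if S[k,4]>2: print('  white',S[k].tolist(),C[k].round(1),'depthpos',W[L==k].mean(0).round(4),rect(W[L==k]))
E
python3 -c "
from h import *
for c in ('top','scene'):
    im,d=env.get_image(c); dial(c,im,d); W=cloud(c,d)
    print('jig');blobs(c,W,d,.48,.72,-.17,.16,.034,.048,40)
for px in ((440,266.7),(438.8,264.7)): print(px,ray('top',px,.053).round(4))
for px in ((434.7,241.7),(434.7,249.2)): print(px,ray('top',px,.0915).round(4))
plan((.5295,-.335,.15,77),(.5295,-.335,.0785,77))
"
```

```text
top grip (529, -334, 60, 17, -14.8)
  white [434, 242, 2, 7, 13] [434.5 245.2] depthpos [ 0.5454 -0.3406  0.0921] (546, -341, 16, 4, -4.0)
  white [439, 265, 3, 3, 5] [439.8 266.2] depthpos [ 0.4929 -0.3562  0.0557] (493, -356, 8, 1, 40.3)
jig
top [304, 222, 11, 46] 400 (590, -6, 129, 25, -2.8) z0.040
top [264, 224, 10, 46] 408 (595, 106, 130, 25, -2.7) z0.040
top [284, 229, 11, 33] 283 (594, 50, 93, 25, -2.7) z0.040
top [345, 238, 9, 6] 51 (591, -118, 23, 15, 84.6) z0.040
scene grip (0, 0, 0, 0, 0.0)
jig
scene [271, 205, 56, 29] 452 (565, -117, 165, 40, 2.7) z0.040
scene [286, 241, 49, 23] 438 (588, -6, 131, 31, -2.4) z0.040
scene [301, 259, 36, 19] 336 (590, 51, 95, 30, -1.6) z0.040
scene [302, 273, 52, 26] 507 (595, 107, 131, 30, -1.7) z0.040
scene [360, 274, 9, 9] 44 (507, 128, 23, 16, -8.6) z0.045
(440, 266.7) [ 0.4919 -0.3573  0.053 ]
(438.8, 264.7) [ 0.4977 -0.3548  0.053 ]
(434.7, 241.7) [ 0.5551 -0.3427  0.0915]
(434.7, 249.2) [ 0.5347 -0.3396  0.0915]
t24.57 pos [ 0.5832 -0.1175  0.1473] yang 87.14 q [ -14.   12.  108.    0.   60. -101.] open 0.0502 gf 0.0 F [ 0.2 -0.6  0.6]
 turn [-0.    0.    1.27] shift [ 0.034 -2.24  -0.027]
 turn [0. 0. 0.] shift [0.    0.    0.715]
```

```bash
python3 -c "
from h import *
plan((.529,-.334,.15,75.5),(.529,-.334,.086,75.5))
"
```

```text
t24.57 pos [ 0.5832 -0.1175  0.1473] yang 87.14 q [ -14.   12.  108.    0.   60. -101.] open 0.0502 gf 0.0 F [ 0.2 -0.6  0.6]
 turn [-0.    0.    1.45] shift [-0.017 -2.232 -0.027]
 turn [0. 0. 0.] shift [0.   0.   0.64]
```

move_arm:
  rows:
    - [[0,0,0,0,0,0.72,0.14],[0,0,0,0,0,0.73,0.14],[-0.005,-0.45,0,0,0,0,0.14],[-0.004,-0.45,0,0,0,0,0.14],[-0.004,-0.45,0,0,0,0,0.14],[-0.004,-0.45,0,0,0,0,0.14],[0,-0.432,0.1,0,0,0,0.14],[0,0,0.1,0,0,0,0.14]]

```text
time: 25.58
ee_pos: [0.5272, -0.336, 0.1246]
eef_rot: [[-0.967, 0.253, -0.003], [0.253, 0.967, 0.001], [0.003, 0.001, -1.0]]
ft_force: [0.2, 0.8, 0.3]
opening: 0.0498
grasp_force: 0.0
```

move_arm:
  rows:
    - [[0,0,0,0,0,0,0.14],[0,0,0.2,0,0,0,0.14],[0,0,0.19,0,0,0,0.14],[0,0,0,0,0,0,0.14],[0,0,0,0,0,0,0.14]]

```text
time: 26.2
ee_pos: [0.5293, -0.3337, 0.088]
eef_rot: [[-0.968, 0.249, -0.0], [0.249, 0.968, 0.0], [0.0, 0.0, -1.0]]
ft_force: [-0.3, -0.5, 0.0]
opening: 0.0503
grasp_force: 0.0
```

```bash
python3 -c "
from h import *
plan((.529,-.334,.086,75.5))
"
```

```text
t26.20 pos [ 0.5293 -0.3337  0.088 ] yang 75.58 q [ -35.   18.  107.   -0.   55. -110.] open 0.0503 gf 0.0 F [-0.3 -0.5  0. ]
 turn [ 0.   -0.    0.01] shift [ 0.002 -0.004  0.02 ]
```

move_arm:
  rows:
    - [[0,0,0.015,0,0,0,-1],[0,0,0,0,0,0,-1],[0,0,0,0,0,0,-1],[0,0,0,0,0,0.5,-1],[0,0,0,0,0,0.9,-1],[0,0,0,0,0,0.9,-1],[0,0,0,0,0,0.9,-1],[0,0,0,0,0,0.9,-1]]
  newtons: 15

```text
time: 27.2
ee_pos: [0.529, -0.3353, 0.0871]
eef_rot: [[-0.676, 0.737, 0.0], [0.737, 0.676, -0.002], [-0.002, -0.001, -1.0]]
ft_force: [-1.5, -3.3, -0.3]
opening: 0.0157
grasp_force: 15.0
```

move_arm:
  rows:
    - [[0,0,0,0,0,0.9,-1],[0,0,0,0,0,0.9,-1],[0,0,0,0,0,0.9,-1],[0,0,0,0,0,0.9,-1],[0,0,0,0,0,0.9,-1],[0,0,0,0,0,0.9,-1],[0,0,0,0,0,0.9,-1],[0,0,0,0,0,0.9,-1]]

```text
time: 28.2
ee_pos: [0.5286, -0.3353, 0.0871]
eef_rot: [[0.26, 0.966, -0.0], [0.966, -0.26, -0.002], [-0.002, 0.0, -1.0]]
ft_force: [-3.0, -3.3, 0.9]
opening: 0.0159
grasp_force: 15.0
```

move_arm:
  rows:
    - [[0,0,0,0,0,0.9,-1],[0,0,0,0,0,0.9,-1],[0,0,0,0,0,0.9,-1],[0,0,0,0,0,0.9,-1],[0,0,0,0,0,0.9,-1],[0,0,0,0,0,0.9,-1],[0,0,0,0,0,0,-1],[0,0,0,0,0,0,-1]]

```text
time: 29.2
ee_pos: [0.5285, -0.3352, 0.0871]
eef_rot: [[0.847, 0.531, -0.001], [0.531, -0.847, -0.002], [-0.002, 0.001, -1.0]]
ft_force: [-3.4, -3.4, 2.3]
opening: 0.0158
grasp_force: 15.0
```

```bash
python3 -c "
from h import *
plan((.529,-.334,.086,-58))
"
```

```text
t29.20 pos [ 0.5285 -0.3352  0.0871] yang -57.90 q [-35.  19. 107.  -0.  55.  23.] open 0.0158 gf 15.0 F [-3.4 -3.4  2.3]
 turn [0.01 0.01 0.01] shift [ 0.011 -0.007  0.011]
```

move_arm:
  rows:
    - [[0,0,0,0,0,0,0],[0,0,0,0,0,0,0],[0,0,-0.3,0,0,0,0],[0,0,-0.5,0,0,0,0],[0,0,-0.5,0,0,0,0],[0.2,0.45,0,0,0,-0.7,0],[0.2,0.45,0,0,0,-0.7,0],[0.2,0.45,0,0,0,-0.7,0]]

```text
time: 30.2
ee_pos: [0.6599, -0.4049, 0.2171]
eef_rot: [[0.657, 0.754, 0.001], [0.754, -0.657, -0.0], [0.0, 0.001, -1.0]]
ft_force: [0.5, -0.6, 0.5]
opening: 0.044
grasp_force: 0.0
```

```bash
python3 -c "
from h import *
plan((.6,-.1,.25,-2.85))
for c in ('top','scene'):
    im,d=env.get_image(c); dial(c,im,d)
    u,v=map(int,proj(c,(.529,-.334,.06))); cv2.imwrite('pics/d1_%s.png'%c,cv2.resize(im[v-35:v+35,u-35:u+35],None,fx=6,fy=6,interpolation=cv2.INTER_CUBIC))
"; python3 -c "
import cv2,numpy as np
cv2.imwrite('pics/d1.png',np.hstack([cv2.imread('pics/d1_top.png'),cv2.imread('pics/d1_scene.png')])[:, :800])"
```

```text
t30.20 pos [ 0.6599 -0.4049  0.2171] yang -41.04 q [-33.  27.  80.   0.  73.   8.] open 0.0440 gf 0.0 F [ 0.5 -0.6  0.5]
 turn [ 0.01 -0.   -4.77] shift [ 3.016 -0.75  -0.329]
top grip (538, -329, 38, 18, 38.0)
  white [477, 162, 4, 2, 5] [478.6 162.4] depthpos [ 0.588  -0.3023  0.5893] (588, -302, 6, 2, 70.6)
  white [527, 186, 7, 4, 13] [530.2 187.6] depthpos [ 0.5353 -0.3823  0.5883] (536, -383, 13, 5, 74.5)
  white [488, 191, 28, 17, 70] [502.  197.1] depthpos [ 0.5079 -0.3083  0.6427] (506, -309, 49, 8, 57.9)
scene grip (530, -333, 65, 18, 30.5)
```

View pics/d1.png

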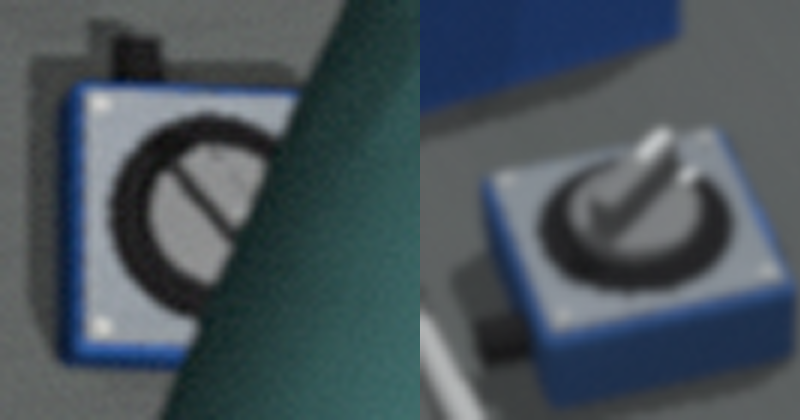

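move_arm:
  rows:
    - [[0,0,-0.4,0,0,-0.8,0],[0,0,-0.4,0,0,-0.8,0],[0,0,-0.4,0,0,-0.8,0],[0,0,0,0,0,-0.8,0],[0,0,0,0,0,-0.8,0],[0,0,0,0,0,-0.77,0],[0.4,-0.3,0,0,0,0,0],[0.5,-0.3,0,0,0,0,0]]

```text
time: 31.3
ee_pos: [0.602, -0.3103, 0.3355]
eef_rot: [[0.056, 0.998, -0.001], [0.998, -0.056, 0.001], [0.001, -0.001, -1.0]]
ft_force: [0.8, -0.2, 0.8]
opening: 0.0443
grasp_force: 0.0
```

move_arm:
  rows:
    - [[0.5,-0.4,0,0,0,0,0],[0.5,-0.4,0,0,0,0,0],[0.5,-0.35,0,0,0,0,0],[0.57,0,0,0,0,0,0],[0,0,0,0,0,0,0],[0,0,0,0,0,0,0]]

```text
time: 32.05
ee_pos: [0.5012, -0.1007, 0.3368]
eef_rot: [[0.053, 0.999, 0.0], [0.999, -0.053, -0.001], [-0.001, 0.0, -1.0]]
ft_force: [-0.2, -1.2, 0.3]
opening: 0.0441
grasp_force: 0.0
```

```bash
python3 -c "
from h import *
plan((.716,-.011,.34,-2.85))
for c in ('top','scene'):
    im,d=env.get_image(c); dial(c,im,d)
    u,v=map(int,proj(c,(.529,-.334,.06))); cv2.imwrite('pics/d2_%s.png'%c,cv2.resize(im[v-32:v+32,u-32:u+32],None,fx=6,fy=6,interpolation=cv2.INTER_CUBIC))
    W=cloud(c,d); m=(d>0)&(W[...,2]>.2)&(W[...,2]<.25)&(abs(W[...,1]+.01)<.09)&(abs(W[...,0]-.71)<.05)
    P=W[m]; print('bar',len(P),rect(P) if len(P)>5 else 0,P.mean(0),P[:,2].max())
    blobs(c,W,d,.3,.75,.2,.5,.020,.034);blobs(c,W,d,.48,.72,-.17,.16,.034,.048,40)
a=[cv2.imread('pics/d2_%s.png'%c) for c in('top','scene')]; cv2.imwrite('pics/d2.png',np.hstack(a))
"
```

```text
t32.05 pos [ 0.5012 -0.1007  0.3368] yang -3.04 q [-14.  -5. 105.  -0.  80. -11.] open 0.0441 gf 0.0 F [-0.2 -1.2  0.3]
 turn [ 0.    0.   -0.02] shift [ 1.003  2.101 -0.032]
top grip (529, -334, 59, 18, 34.0)
  white [436, 253, 5, 7, 13] [438. 256.] depthpos [ 0.5156 -0.3457  0.0914] (515, -345, 18, 8, 38.6)
  white [439, 265, 2, 3, 4] [439.5 266. ] depthpos [ 0.4935 -0.3552  0.0565] (493, -355, 6, 0, 23.7)
bar 389 (711, -7, 172, 16, 87.0) [ 0.71030841 -0.00514056  0.22579143] 0.2333355744994358
top [155, 240, 6, 39] 83 (591, 418, 108, 7, -5.6) z0.028
top [304, 221, 11, 48] 397 (591, -6, 134, 25, -2.8) z0.040
top [264, 224, 10, 46] 407 (595, 106, 129, 25, -2.4) z0.040
top [284, 230, 10, 32] 282 (593, 50, 91, 25, -2.4) z0.040
scene grip (529, -333, 61, 19, 32.8)
bar 362 (711, -10, 179, 14, 87.3) [ 0.7125782  -0.00565362  0.22688538] 0.23422254907963538
scene [372, 385, 46, 18] 121 (592, 417, 109, 6, -4.9) z0.027
scene [271, 206, 56, 28] 454 (565, -120, 165, 41, 1.0) z0.040
scene [286, 241, 49, 23] 429 (588, -6, 128, 31, -2.1) z0.040
scene [301, 259, 36, 19] 330 (591, 50, 92, 29, -2.2) z0.040
scene [302, 273, 52, 26] 504 (595, 107, 129, 30, -3.0) z0.040
scene [355, 275, 14, 9] 58 (513, 131, 33, 18, -23.3) z0.044
```

View pics/d2.png

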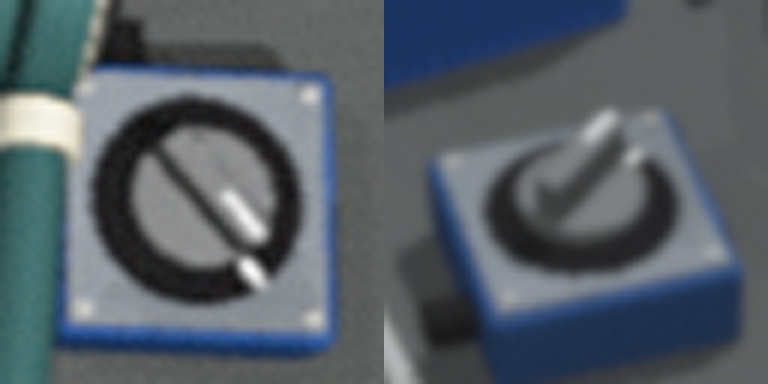

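```bash
python3 -c "
from h import *
im,d=env.get_image('top'); g=cv2.cvtColor(im,cv2.COLOR_BGR2GRAY).astype(float); W=cloud('top',d)
f,cx,cy,R,t=cam('top')
for zr in (.053,.0555):
    v,u=np.mgrid[225:285,405:460]; o=-R.T@t
    r=np.stack([(u-cx)/f,(v-cy)/f,np.ones_like(u,float)],-1)@R; X=o+r*((zr-o[2])/r[...,2])[...,None]
    G=g[225:285,405:460]
    dark=(G<70)&(np.hypot(X[...,0]-.529,X[...,1]+.334)<.056)&(W[225:285,405:460,2]<.075)
    # fill ring incl. disc: outer contour via convex hull on upsampled mask
    h=cv2.convexHull(np.argwhere(dark)[:,::-1].astype(np.float32)).reshape(-1,2)
    H=np.array([ray('top',(a+405,b+225),zr) for a,b in h])[:,:2]
    c,rad=cv2.minEnclosingCircle((H*1000).astype(np.float32))
    A=np.c_[2*H,np.ones(len(H))]; s=np.linalg.lstsq(A,(H**2).sum(1),rcond=None)[0]
    w=np.clip(G-110,0,None)*((X[...,0]<.504)&(X[...,0]>.484)&(X[...,1]>-.368)&(X[...,1]<-.345)&(np.hypot(X[...,0]-.529,X[...,1]+.334)<.0475)&(np.hypot(X[...,0]-.529,X[...,1]+.334)>.036))
    m=(X*w[...,None]).sum((0,1))/w.sum()
    for ax in (np.array(c)/1000,s[:2],np.array([.529,-.334])): print(zr,ax.round(4),rad,m.round(4),np.degrees(np.arctan2(m[1]-ax[1],m[0]-ax[0])).round(1),np.hypot(*(m[:2]-ax)).round(4))
w=np.clip(g-150,0,None); w[:]*=(abs(W[...,2]-.0915)<.006)&(np.hypot(W[...,0]-.529,W[...,1]+.334)<.04)
ys,xs=np.nonzero(w); ww=w[ys,xs]; print('white line px',(xs*ww).sum()/ww.sum(),(ys*ww).sum()/ww.sum(), ray('top',((xs*ww).sum()/ww.sum(),(ys*ww).sum()/ww.sum()),.0915).round(4))
"
```

```text
0.053 [ 0.5297 -0.3357] 47.884925842285156 [ 0.4943 -0.3564  0.053 ] -149.7 0.041
0.053 [ 0.5296 -0.3362] 47.884925842285156 [ 0.4943 -0.3564  0.053 ] -150.2 0.0406
0.053 [ 0.529 -0.334] 47.884925842285156 [ 0.4943 -0.3564  0.053 ] -147.1 0.0413
0.0555 [ 0.5293 -0.3351] 47.79470443725586 [ 0.494  -0.3557  0.0555] -149.7 0.0409
0.0555 [ 0.5291 -0.3355] 47.79470443725586 [ 0.494  -0.3557  0.0555] -150.2 0.0405
0.0555 [ 0.529 -0.334] 47.79470443725586 [ 0.494  -0.3557  0.0555] -148.2 0.0412
white line px 437.84763212079616 256.01098146877143 [ 0.5156 -0.3452  0.0915]
```

The picture shows the pointer almost on the mark. Fitting the ring centre and the white line says about 2° more clockwise is needed, so I'll trim it after the clamp. Now to the bar.

move_arm:
  rows:
    - [[0.2,0.41,0,0,0,-0.02,0],[0.2,0.41,0,0,0,0,0],[0.2,0.41,0,0,0,0,0],[0.2,0.41,0,0,0,0,0],[0.21,0.41,0,0,0,0,0],[0,0,0.3,0,0,0,0],[0,0,0.3,0,0,0,0],[0,0,0,0,0,0,0]]

```text
time: 33.2
ee_pos: [0.7101, -0.0119, 0.272]
eef_rot: [[0.053, 0.999, -0.008], [0.999, -0.053, 0.0], [-0.0, -0.008, -1.0]]
ft_force: [0.3, -0.4, -0.9]
opening: 0.044
grasp_force: 0.0
```

```bash
python3 -c "
from h import *
plan((.7115,-.010,.22,-2.85))
for c in ('scene',):
    im,d=env.get_image(c)
    W=cloud(c,d); m=(d>0)&(W[...,2]>.2)&(W[...,2]<.25)&((abs(W[...,1]+.09)<.04)|(abs(W[...,1]-.08)<.04))&(abs(W[...,0]-.71)<.05)
    P=W[m]; print('bar',len(P),rect(P),P.mean(0),np.percentile(P[:,2],95))
    cv2.imwrite('pics/bar.png',im[120:340,160:460])
"
```

```text
t33.20 pos [ 0.7101 -0.0119  0.272 ] yang -3.04 q [-3. 19. 86. -0. 76.  0.] open 0.0440 gf 0.0 F [ 0.3 -0.4 -0.9]
 turn [-0.06  0.   -0.02] shift [0.02  0.013 0.52 ]
bar 251 (712, 5, 230, 14, 87.1) [0.71473755 0.04438702 0.22664002] 0.23041500414186902
```

View pics/bar.png

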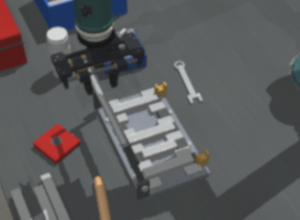

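The gripper straddles the bar, seen at about (100,75) in the crop. Descend and grip.

move_arm:
  rows:
    - [[0,0,0.2,0,0,0,0],[0,0,0.2,0,0,0,0],[0,0,0.1,0,0,0,0],[0,0,0,0,0,0,0],[0,0,0,0,0,0,-1],[0,0,0,0,0,0,-1],[0,0,0,0,0,0,-1]]
  newtons: 20

```text
time: 34.12
ee_pos: [0.7119, -0.0105, 0.2275]
eef_rot: [[0.051, 0.999, 0.001], [0.999, -0.051, -0.0], [-0.0, 0.001, -1.0]]
ft_force: [-3.9, -0.2, 0.7]
opening: 0.0161
grasp_force: 1.5
```

move_arm:
  rows:
    - [[0,0,0,0,0,0,-0.3],[0,0,0.05,0,0,0,-0.3],[0,0,0.02,0,0,0,-0.3],[0,0,0,0,0,0,-1],[0,0,0,0,0,0,-1],[0,0,0,0,0,0,-1]]

```text
time: 34.88
ee_pos: [0.7114, -0.0106, 0.2195]
eef_rot: [[0.051, 0.999, -0.001], [0.999, -0.051, -0.0], [-0.0, -0.001, -1.0]]
ft_force: [-0.1, -0.1, -0.7]
opening: 0.0125
grasp_force: 19.9
```

move_arm:
  rows:
    - [[0,-0.15,-0.01,0,0,0,-1],[0,-0.144,-0.026,0,0,0,-1],[0,-0.296,0.0155,0,0,0,-1],[0,-0.289,0.067,0,0,0,-1],[0,0,0,0,0,0,-1]]

```text
time: 35.5
ee_pos: [0.6205, -0.0059, 0.2147]
eef_rot: [[0.051, 0.999, -0.005], [0.999, -0.051, 0.0], [-0.0, -0.005, -1.0]]
ft_force: [-4.2, 0.3, 0.5]
opening: 0.013
grasp_force: 19.6
```

```bash
python3 -c "
from h import *
plan()
p=env.get_obs()['ee_pos']; c=np.cos(np.radians(2.85)); 
b=np.array([p[0],p[2]+.002])-np.array([.676,.055]); print('r',np.hypot(*b),'th',np.degrees(np.arctan2(b[1],-b[0])))
"
```

```text
t35.50 pos [ 0.6205 -0.0059  0.2147] yang -2.94 q [ -3.  11. 101.  -0.  68.   0.] open 0.0130 gf 19.6 F [-4.2  0.3  0.5]
r 0.1709417382436801 th 71.03948035469942
```

Moving well, with low force. Continue along the arc.

move_arm:
  rows:
    - [[0,-0.273,0.116,0,0,0,-1],[0,-0.2485,0.161,0,0,0,-1],[0,-0.217,0.202,0,0,0,-1],[0,-0.178,0.237,0,0,0,-1],[0,-0.1345,0.264,0,0,0,-1],[0,0,0,0,0,0,-1]]

```text
time: 36.25
ee_pos: [0.517, -0.0007, 0.1152]
eef_rot: [[0.051, 0.999, -0.004], [0.999, -0.051, -0.0], [-0.0, -0.004, -1.0]]
ft_force: [-1.9, -1.3, -4.3]
opening: 0.0116
grasp_force: 20.1
```

```bash
python3 -c "
from h import *
plan()
p=env.get_obs()['ee_pos']
b=np.array([p[0],p[2]+.002])-np.array([.676,.055]); print('r',np.hypot(*b),'th',np.degrees(np.arctan2(b[1],-b[0])))
"
```

```text
t36.25 pos [ 0.517  -0.0007  0.1152] yang -2.94 q [ -3.   6. 119.  -0.  56.   0.] open 0.0116 gf 20.1 F [-1.9 -1.3 -4.3]
r 0.17075788368956069 th 21.35961914983523
```

move_arm:
  rows:
    - [[0,0,0,0,0,0,-0.3],[0,0,0,0,0,0,-0.3],[0,0,-0.25,0,0,0,-0.3],[0,0,-0.25,0,0,0,-0.3],[0,-0.05,0,0,0,0,-1],[0,0,0,0,0,0,-1],[0,0,0,0,0,0,-1]]

```text
time: 37.12
ee_pos: [0.5131, -0.0004, 0.166]
eef_rot: [[0.051, 0.999, -0.002], [0.999, -0.051, 0.0], [0.0, -0.002, -1.0]]
ft_force: [-0.2, 0.6, -0.7]
opening: 0.003
grasp_force: 0.0
```

```bash
python3 -c "
from h import *
plan((.511,0,.143,-2.85),(.511,0,.079,-2.85))
im,d=env.get_image('scene'); W=cloud('scene',d); blobs('scene',W,d,.48,.56,-.14,.13,.095,.14,15)
"
```

```text
t37.12 pos [ 5.131e-01 -4.000e-04  1.660e-01] yang -2.94 q [ -3.   2. 117.   0.  61.   0.] open 0.0030 gf 0.0 F [-0.2  0.6 -0.7]
 turn [-0.01 -0.   -0.01] shift [ 0.003 -0.021  0.23 ]
 turn [0. 0. 0.] shift [0.   0.   0.64]
scene [321, 200, 7, 5] 20 (514, -76, 17, 14, 78.2) z0.128
scene [325, 206, 37, 56] 333 (520, 36, 188, 16, 87.2) z0.129
```

move_arm:
  rows:
    - [[0,-0.01,0.2,0,0,0,-1],[0,0,0.1,0,0,0,-1],[0,0,0.15,0,0,0,-1],[0,0,0.15,0,0,0,-1],[0,0,0.12,0,0,0,-1],[0,0,0.08,0,0,0,-1],[0,0,0,0,0,0,-1],[0,0,0,0,0,0,-1]]

```text
time: 38.17
ee_pos: [0.5134, -0.0004, 0.0874]
eef_rot: [[0.051, 0.999, 0.001], [0.999, -0.051, -0.0], [-0.0, 0.001, -1.0]]
ft_force: [0.4, 0.6, 0.0]
opening: 0.0004
grasp_force: 0.0
```

move_arm:
  rows:
    - [[0,0,0.03,0,0,0,-1],[0,0,0.03,0,0,0,-1],[0,0,0.02,0,0,0,-1],[0,0,0,0,0,0,-1],[0,0,0,0,0,0,-1]]

```text
time: 38.8
ee_pos: [0.5132, -0.0004, 0.0792]
eef_rot: [[0.051, 0.999, 0.001], [0.999, -0.051, -0.0], [0.0, 0.001, -1.0]]
ft_force: [1.3, 0.2, 1.5]
opening: 0.0007
grasp_force: 0.5
```

```bash
python3 -c "
from h import *
plan()
for c in('scene','top'):
    im,d=env.get_image(c); W=cloud(c,d); blobs(c,W,d,.48,.56,-.16,.15,.052,.12,10)
    cv2.imwrite('pics/cl_%s.png'%c,cv2.resize(im[180:330,230:400],None,fx=4,fy=4))
"
```

```text
t38.80 pos [ 5.132e-01 -4.000e-04  7.920e-02] yang -2.94 q [ -3.   8. 121.   0.  51.   0.] open 0.0007 gf 0.5 F [1.3 0.2 1.5]
scene [297, 198, 30, 12] 182 (517, -143, 80, 37, -29.4) z0.061
scene [331, 226, 39, 62] 523 (515, 75, 161, 62, 78.8) z0.062
top [341, 249, 25, 27] 224 (526, -120, 69, 68, -2.3) z0.062
top [254, 259, 25, 21] 204 (530, 117, 65, 54, 86.5) z0.061
top [324, 271, 7, 6] 36 (502, -47, 17, 14, 85.4) z0.059
top [289, 273, 8, 5] 36 (506, 47, 19, 11, 85.2) z0.061
top [355, 276, 6, 3] 15 (484, -128, 14, 5, 88.4) z0.059
top [261, 280, 6, 3] 17 (497, 126, 14, 6, 85.2) z0.057
```

View pics/cl_scene.png

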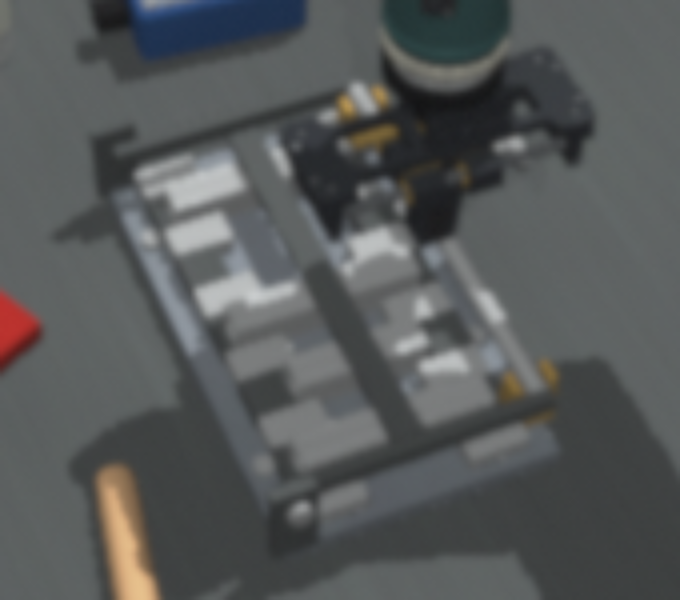

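The crop shows the frame down, with the bar's near end in the brass catch at about (545,385). Press lightly to be sure it is seated.

move_arm:
  rows:
    - [[0,0,0.03,0,0,0,-1],[0,0,0.03,0,0,0,-1],[0,0,0.02,0,0,0,-1],[0,0,0,0,0,0,-1],[0,0,0,0,0,0,-1]]

```text
time: 39.52
ee_pos: [0.5179, -0.0005, 0.076]
eef_rot: [[0.051, 0.999, 0.01], [0.999, -0.051, -0.0], [0.0, 0.011, -1.0]]
ft_force: [2.2, 0.1, 19.0]
opening: 0.0007
grasp_force: 7.3
```

move_arm:
  rows:
    - [[0,0,-0.1,0,0,0,-1],[0,0,-0.3,0,0,0,-1],[0,0,-0.5,0,0,0,-1],[0,0,-0.4,0,0,0.9,0],[-0.45,0,0,0,0,0.9,0],[-0.45,0,0,0,0,0.9,0],[-0.4,-0.3,0,0,0,0.9,0],[-0.1,-0.3,0,0,0,0.9,0]]

```text
time: 40.52
ee_pos: [0.4143, -0.1054, 0.1999]
eef_rot: [[0.634, 0.773, -0.003], [0.773, -0.634, 0.001], [-0.002, -0.003, -1.0]]
ft_force: [-1.5, 0.1, -0.4]
opening: 0.0437
grasp_force: 0.0
```

move_arm:
  rows:
    - [[0,0,0,0,0,0.9,0],[0,0,0,0,0,0.9,0],[0,0,0,0,0,0.6,0],[0,0,0,0,0,0,0]]

```text
time: 41.02
ee_pos: [0.4158, -0.104, 0.2003]
eef_rot: [[0.849, 0.529, -0.002], [0.529, -0.849, 0.001], [-0.002, -0.002, -1.0]]
ft_force: [-0.5, 0.8, -0.2]
opening: 0.044
grasp_force: 0.0
```

```bash
python3 -c "
from h import *
plan((.5288,-.335,.15,-57.9),(.5288,-.335,.086,-57.9))
for c in('scene','top'):
    im,d=env.get_image(c); W=cloud(c,d); blobs(c,W,d,.47,.56,-.11,.10,.05,.12,10)
    cv2.imwrite('pics/cm_%s.png'%c,cv2.resize(im[190:300,240:385],None,fx=4,fy=4,interpolation=cv2.INTER_CUBIC)[:, :580])
"
```

```text
t41.02 pos [ 0.4158 -0.104   0.2003] yang -58.09 q [-17. -10. 124.  -0.  66.  41.] open 0.0440 gf 0.0 F [-0.5  0.8 -0.2]
 turn [-0.01  0.01 -0.02] shift [-0.271  2.557  0.503]
 turn [0. 0. 0.] shift [0.   0.   0.64]
scene [322, 209, 38, 59] 351 (504, -5, 209, 16, 87.0) z0.061
top [273, 271, 61, 8] 313 (505, 18, 163, 15, 87.3) z0.060
```

View pics/cm_top.png

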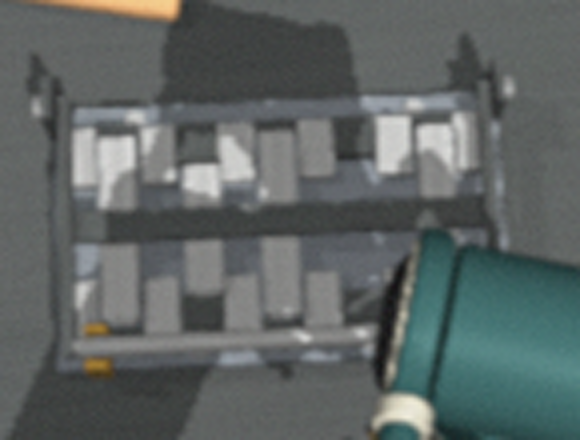

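The top crop shows the frame closed, the bar in the catch at about (97,345), and all the tubes under the strap. Now trim the dial.

move_arm:
  rows:
    - [[-0.05,0.43,0,0,0,0,0],[-0.05,0.43,0,0,0,0,0],[-0.05,0.43,0,0,0,0,0],[-0.05,0.43,0,0,0,0,0],[-0.05,0.43,0.1,0,0,0,0],[-0.02,0.407,0.3,0,0,0,0],[0,0,0.3,0,0,0,0],[0,0,0,0,0,0,0]]

```text
time: 42.12
ee_pos: [0.5266, -0.3345, 0.1273]
eef_rot: [[0.849, 0.528, -0.006], [0.528, -0.849, 0.005], [-0.003, -0.007, -1.0]]
ft_force: [0.3, -0.1, -1.2]
opening: 0.0444
grasp_force: 0.0
```

```bash
python3 -c "
from h import *
plan((.5288,-.335,.0865,-57.9))
"
```

```text
t42.12 pos [ 0.5266 -0.3345  0.1273] yang -58.12 q [-35.  16. 105.   0.  59.  23.] open 0.0444 gf 0.0 F [ 0.3 -0.1 -1.2]
 turn [-0.05  0.02 -0.03] shift [0.016 0.016 0.408]
```

move_arm:
  rows:
    - [[0.01,0.01,0.15,0,0,-0.02,0],[0,0,0.15,0,0,0,0],[0,0,0.09,0,0,0,0],[0,0,0,0,0,0,0],[0,0,0,0,0,0,-1],[0,0,0,0,0,0,-1],[0,0,0,0,0,0,-1],[0,0,0,0,0,0.13,-1]]
  newtons: 15

```text
time: 43.12
ee_pos: [0.5295, -0.3347, 0.0925]
eef_rot: [[0.858, 0.514, -0.002], [0.514, -0.858, 0.003], [-0.0, -0.003, -1.0]]
ft_force: [-2.8, 4.9, 5.1]
opening: 0.0163
grasp_force: 15.0
```

move_arm:
  rows:
    - [[0,0,0,0,0,0.12,-1],[0,0,0,0,0,0,-1],[0,0,0,0,0,0,-1]]

```text
time: 43.5
ee_pos: [0.5296, -0.3347, 0.0925]
eef_rot: [[0.866, 0.5, -0.002], [0.5, -0.866, 0.002], [-0.0, -0.003, -1.0]]
ft_force: [-2.0, 4.4, 5.3]
opening: 0.0159
grasp_force: 15.0
```

```bash
python3 -c "
from h import *
plan((.5288,-.335,.0865,-60))
"
```

```text
t43.50 pos [ 0.5296 -0.3347  0.0925] yang -59.99 q [-35.  18. 106.   0.  56.  25.] open 0.0159 gf 15.0 F [-2.   4.4  5.3]
 turn [-0.02  0.    0.  ] shift [-0.008 -0.001  0.06 ]
```

Release, retreat towards the robot, and take a final look.

move_arm:
  rows:
    - [[0,0,0,0,0,0,0],[0,0,0,0,0,0,0],[0,0,-0.3,0,0,0,0],[0,0,-0.5,0,0,0,0],[0,0,-0.5,0,0,0,0],[0.1,-0.45,0,0,0,0,0],[0.1,-0.45,0,0,0,0,0],[0.1,-0.45,0,0,0,0,0]]

```text
time: 44.5
ee_pos: [0.4884, -0.2033, 0.2223]
eef_rot: [[0.866, 0.5, 0.001], [0.5, -0.866, -0.0], [0.001, 0.001, -1.0]]
ft_force: [0.0, -0.1, 0.2]
opening: 0.044
grasp_force: 0.0
```

move_arm:
  rows:
    - [[0.35,-0.35,0,0,0,0,0],[0.35,-0.35,0,0,0,0,0],[0.35,-0.35,0,0,0,0,0],[0.35,-0.35,0,0,0,0,0],[0.35,-0.35,0,0,0,0,0],[0.35,-0.35,0,0,0,0,0],[0,0,0,0,0,0,0]]

```text
time: 45.38
ee_pos: [0.5662, 0.0856, 0.2221]
eef_rot: [[0.864, 0.504, 0.001], [0.504, -0.864, 0.001], [0.001, -0.0, -1.0]]
ft_force: [0.1, -0.4, -1.1]
opening: 0.044
grasp_force: 0.0
```

```bash
python3 -c "
from h import *
plan()
for c in('top','scene'):
    im,d=env.get_image(c); W=cloud(c,d); dial(c,im,d); blobs(c,W,d,.47,.56,-.11,.10,.05,.12,10)
    blobs(c,W,d,.48,.72,-.17,.16,.034,.044,30)
    cv2.imwrite('pics/f_%s.png'%c,im)
im=cv2.imread('pics/f_top.png'); cv2.imwrite('pics/f.png',cv2.resize(im[170:300,240:460],None,fx=3.6,fy=3.6,interpolation=cv2.INTER_CUBIC))
"
```

```text
t45.38 pos [0.5662 0.0856 0.2221] yang -59.75 q [  6.   5. 107.   0.  68.  66.] open 0.0440 gf 0.0 F [ 0.1 -0.4 -1.1]
top grip (529, -335, 59, 18, 32.3)
  white [436, 253, 5, 8, 14] [438.  256.5] depthpos [ 0.5138 -0.3449  0.0937] (513, -344, 20, 7, 39.2)
  white [439, 265, 2, 3, 4] [439.5 266. ] depthpos [ 0.4937 -0.3556  0.0551] (494, -355, 6, 3, 21.7)
top [305, 270, 46, 7] 235 (502, -49, 123, 14, 87.2) z0.061
top [344, 221, 10, 18] 147 (622, -120, 50, 25, -3.5) z0.040
top [304, 222, 10, 19] 111 (628, -7, 53, 25, -1.4) z0.040
top [345, 247, 10, 20] 158 (546, -115, 55, 25, -3.5) z0.040
top [305, 248, 10, 21] 155 (552, -4, 53, 25, 0.4) z0.040
top [265, 250, 9, 19] 136 (559, 108, 51, 23, -4.4) z0.040
top [286, 250, 5, 13] 33 (563, 56, 35, 11, -2.2) z0.041
scene grip (530, -333, 62, 19, 34.1)
scene [330, 220, 30, 47] 269 (504, 15, 170, 17, 86.7) z0.061
scene [298, 212, 20, 13] 138 (540, -115, 58, 29, -1.2) z0.039
scene [271, 220, 22, 14] 167 (620, -120, 57, 36, -6.7) z0.040
scene [314, 241, 21, 14] 158 (547, -2, 55, 29, -2.0) z0.040
scene [286, 249, 23, 15] 186 (626, -11, 56, 34, 0.4) z0.040
scene [322, 258, 16, 12] 110 (560, 49, 33, 30, -1.2) z0.040
scene [302, 264, 16, 13] 119 (617, 47, 34, 29, -4.7) z0.040
scene [332, 273, 22, 14] 174 (555, 108, 51, 29, -0.1) z0.040
scene [302, 282, 26, 16] 216 (632, 104, 57, 29, -2.5) z0.040
```

View pics/f.png

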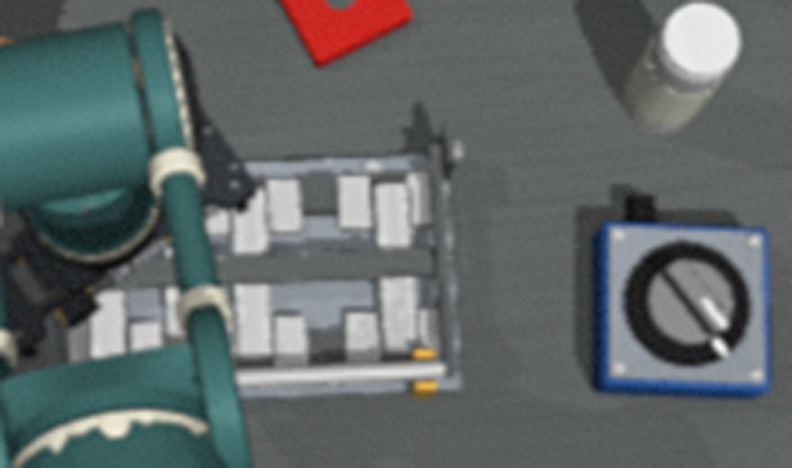

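View pics/f_scene.png

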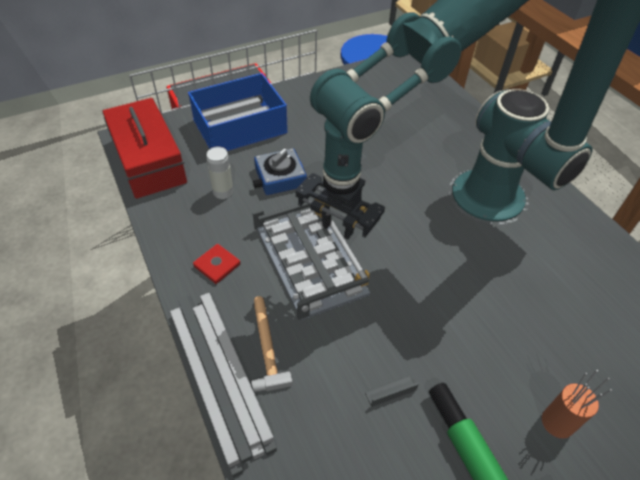

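All four tubes are flat in their slots, the bar is in its catches at (425,370) in the crop, and the pointer lines up with the mark at (720,345). Nothing else has moved, so I'm handing in.

```bash
python3 -c "
from cell import env
print(env.sign_off())"
```

```text
the job is handed in; nothing more can be done
None
```

The job is handed in: all four tubes present lie flat in slots of their own length, the clamp was then closed with its bar in the catches, and the dial pointer is within about 2° of the white mark by my measurement.

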